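# Lower the hold-down of a medicine lock stand onto the vial and clamp it

## Task

Secure the amber vial in the medicine lock stand: lower the stop rod by its knob until the rubber foot rests on the vial's cap with a light press, never crushing it, and only then swing the clamp lever clockwise all the way over to lock the rod. Then check the clamp by tugging the knob straight up against its spring, close to the spring's 10 mm of travel; the foot must stay on the cap (if it lifts off, open the lever, press down again and re-lock). Let go of everything, and leave the vial in its seat and the other things where they stand.

Things in the scene. Friction and masses are not known exactly. Their poses are not given: they have to be found in the camera images.
- stand: White plastic stand, fixed. Origin on the counter under the vertical stop rod's axis; x points to its back, y to the lever's side. Base 150 x 130 x 10 mm; vial seat at the origin, 12 mm high. Steel post, 18 mm thick, at x = +70 mm, 188 mm high, with a bracket (158 to 180 mm high, x -20 to +82, y -20 to +52 mm) that guides the rod; only knob and lever rise above 188 mm.
- stop (a joint): How far the stop rod (square, 10 mm, steel) has been slid down, in m: 0 fully up, 0.060 fully down. It stays where it is left: with the clamp open it needs about 3 N downward or 5 to 6 N upward on the knob to slide; clamped it holds about 15 N.
- knob_grip (a point): Centre (half-way up) of the white plastic knob on top of the rod: 30 mm diameter, 28 mm high, axis vertical. At stop = 0 it is 271 mm above the counter and goes down with the rod. Pushed down the knob is rigid on the rod; pulled up it first lifts off the rod by up to 10 mm against a spring.
- knob (a joint): How far the knob is pulled up off the rod against its spring, in m: 0 at rest, 0.010 at the end of its travel; it starts to lift at 2 N and rises 2 mm per N (5.5 N at 7 mm, 7 N at the end), and springs back to 0 when let go. A tug of 7 mm or more is a full check.
- foot: Black rubber foot under the rod, 30 mm diameter, 10 mm thick; origin on its axis, 4 mm above the underside, which is 131 mm above the counter at stop = 0. The rubber gives 0.5 mm per N. More than 20 N crushes the cap. Let go after a press of 5 N or more on the cap, the rod's friction keeps 3 to 5 N on it.
- vial: Closed amber vial, loose, upright in the seat under the foot. Body 37 mm diameter; origin at the centre of its underside. Ribbed white cap, 39 mm diameter, 18 mm high, screwed on by an unknown number of turns: its top is 80 to 92 mm above the vial's underside, fixed during a run, not measured. The cap does not yield below 50 N.
- lever (a joint): Angle of the clamp lever in rad: 0 to 0.5 open, 1.35 fully over against its stop (locked); counts as locked from 1.15. It turns clockwise seen from above as the value grows, about the upright pivot; it stays where it is left, and needs a few N at the stud.
- lever_stud (a point): Point at 206 mm above the counter on the upright steel stud at the lever's end (12 mm diameter, from 183 mm to 222 mm above the counter above the flat lever bar), 70 mm from the pivot. When locked it lies at stand x = 0, y = +96 mm; when fully open at about x = -68, y = +41 mm.
- lever_pivot (a point): Point on the lever's upright pivot axis, at the same height as the stud's point; 26 mm to the stand's +y side of the rod axis.
- brush_holder: White ceramic toothbrush holder with a brush, 72 mm diameter, 185 mm high with the brush, loose; origin under its centre. Leave alone.
- denture_case: Blue plastic denture case with clip lid, 79 x 89 x 46 mm, loose; origin under its centre. Leave alone.
- clipper: Steel nail clipper, 60 x 12 x 15 mm, loose; origin under its centre. Leave alone.
- tumbler: Small glass tumbler, 70 mm diameter, 90 mm high, loose; origin under its centre. Leave alone.
- soap_dish: White soap dish with soap, 110 x 80 x 36 mm, loose; origin under its centre. Leave alone.
- pill_box: Clear seven-day pill box, 35 x 150 x 24 mm, loose; origin under its centre. Leave alone.
- cream_jar: White cream jar, 56 mm diameter, 50 mm high, loose; origin under its centre. Leave alone.

How it is judged:
By the outcome, as a careful person would: the job done as asked, in the order asked, and still so for the second after the job is handed in, with the robot touching nothing.
It also fails if it takes over 61 s, if anything falls off the work surface, if the arm or the gripper's body presses on something with over 40 N, if the wrist force passes 120 N, or if a joint passes its speed limit or range.

## Robot

A 6-joint arm with a two-finger parallel gripper is mounted at the origin on the work surface. World frame = base frame: x ahead of the robot, y to its left, z up, the work surface at z = 0. Lengths are in m, angles in rad, forces in N, time in s.
With the tool pointing down it reaches from about 0.35 to 0.85 m from the base axis. Payload 8.1 kg.
Tool frame: the origin (TCP) lies at the very end of the fingers, on their centre line; the grasp point (between the pads) lies robot.grip_point_offset behind it (robot.grip_point_offset is the distance from the TCP to the grasp point, in m); z points along the fingers, y is the line along which they close (so a half turn about z gives the same grasp; the last joint's range is limited). The gripper opens to 93 mm and grips with 3 to 60 N. Pads are 15 mm wide; open, the fingers measure 128 mm over their backs; the gripper's body (75 mm by 188 mm) begins 65 mm behind the grasp point.
Start: joints at [-1.272, 0.13, 1.488, -0, 1.523, -0.085], TCP at [0.225, -0.556, 0.219] pointing down, gripper open.
Joint ranges: [-2.96, 2.96], [-0.89, 2.26], [0.02, 2.5], [-1.34, 4.48], [0, 2.73], [-2.66, 2.66]. Speed limits (rad/s): [2.39, 2.39, 2.79, 3.14, 3.14, 3.14].

## Interface

Orientations are given as a rotation vector (axis times angle).
In Python, from plant import robot, eyes gives the robot as it stands. The module is installed in compiled form; this text tells all that it offers.
- The arm moves only by the tool apply_moves, never from a script. Its argument "steps" is one flat list of numbers, 7 for each row, row after row: the shift along the tool's x, y, z in units of 30 mm (1.0 is 30 mm), then the turn, a rotation vector about the tool's x, y, z in units of 6 degrees (1.0 is 6 degrees), then the opening in per cent of the stroke, from 0 (shut) to 100 (fully open). In form: [dx, dy, dz, ax, ay, az, fingers, dx, dy, dz, ax, ay, az, fingers, ...]. A call has 1 to 12 rows; each row shifts and turns the commanded pose from where the row before left it, along the tool's axes as they then stand; what a row does not reach is not made up. A row lasts 1/12 s, in which the tool goes at most 41.7 mm and 7.16 degrees, less where a joint would pass 70% of its speed; a pose out of reach is approached as far as the arm can. A call is refused whole if a number of a shift passes 1 or a number of a turn 1, either way. A call with a gripper value outside its range is refused whole. The fingers move at their own pace and stop on an object; "grip_force" is the grip in N (left out, the last holds). Time passes only in rows, so rows that do not move let the fingers close. It gives the time, the measured TCP pose, the force, the opening and the grip force at its end, in the units of the state.
- robot.read_state(): the state, without advancing time (a new reading comes with each control period).
- eyes.read_camera(name): name is "scene" or "top" or "wrist"; returns the picture (480x640x3 uint8, red, green, blue); there is no depth.
- eyes.calibration(name): a dict with "K" (3x3 intrinsics, pixels), "k1" (the pictures are not rectified: a ray, as slopes to the right and down, at radius r is drawn at 1 + k1 r^2 times it, then the intrinsics apply), "R" (3x3) and "t" (3): a world point X has camera coordinates R X + t. Camera axes: x right, y down, z forward; pixel columns grow to the right and rows downward; lengths in m; the calibration is good to about 2 mm. A picture is of the moment at which its call begins: read the wrist's pose just before it. calibration takes no time and is no camera call; for the wrist camera it gives the pose at the moment of the call.
- robot.close_job(): hands the job in; it is judged then, once.
Trained networks look in the newest picture that a camera, given by its name, has taken for a name from the list of things; names that differ only in an ending like _2 or _b are one class to them, and where a whole thing is asked for, a point or a joint stands for the part that bears it (a point fixed in the world has none). Each returns a list of dicts, best first, with "conf" (0 to 1); they miss things now and then, are a little off and sometimes report something else, mostly with a low value. They report only what shows in the picture. A call takes as long as a camera call.
- eyes.search_frame(camera, thing): "rect" ([left, top, width, height] in pixels, round what is visible of it).
- eyes.place_of(camera, thing): "xy" ([column, row] in pixels: a listed point, or the origin of a listed thing).
The state is a dict: "t": time; "q": joint angles; "dq": joint speeds; "joint_torque": joint torques, N m; "tool_pos": TCP position; "orientation": TCP orientation; "force": force on the tool from outside, world axes, zero at the start; "wrist_torque": the same for the moment, N m; "opening": finger opening in m; "gripper_force": force on a finger pad.
Only numpy, scipy, OpenCV 4.12 (cv2) and the standard library are available. Lean on these libraries where they do the work, as an engineer would, in place of code of your own. Each camera call takes 0.05 s, during which the arm holds its last target. There are 200 camera calls.

## Working session

There is one attempt and no reset: what is moved stays moved. The work goes in short steps, Python scripts to look and compute and a tool call to move; the robot and the scene stay as the last step left them, time stands still between calls to the robot, and variables do not carry over. Pictures are saved under pics/ and viewed, at most 12 in all, crops included, and the job is handed in when it is done.

Besides the shell and the picture viewer there is one more tool, called by a JSON object that holds its "fn" and its "kwargs", one argument or row to a line. apply_moves: Moves the arm, as the interface text tells. Its arguments: {"type":"object","properties":{"steps":{"type":"array"},"grip_force":{"type":"number"}},"required":["steps"]}

```bash
mkdir -p pics; cat > h.py <<'E'
import numpy as np, cv2
from plant import robot, eyes
from scipy.spatial.transform import Rotation as R
def ray(cam,uv):
    c=eyes.calibration(cam); K=np.array(c["K"]);k1=c["k1"];Rm=np.array(c["R"]);t=np.array(c["t"])
    d=np.array([(uv[0]-K[0,2])/K[0,0],(uv[1]-K[1,2])/K[1,1]]); s=d.copy()
    for _ in range(20): s=d/(1+k1*(s@s))
    v=Rm.T@np.array([s[0],s[1],1]); return -Rm.T@t, v/np.linalg.norm(v)
def atz(cam,uv,z):
    o,v=ray(cam,uv); return o+v*(z-o[2])/v[2]
def tri(rays):
    A=np.zeros((3,3));b=np.zeros(3)
    for o,v in rays:
        P=np.eye(3)-np.outer(v,v);A+=P;b+=P@o
    return np.linalg.solve(A,b)
def proj(cam,X):
    c=eyes.calibration(cam);K=np.array(c["K"]);p=np.array(c["R"])@X+np.array(c["t"]);s=p[:2]/p[2]
    s=s*(1+c["k1"]*(s@s));return K[:2,:2]@s+K[:2,2]
def save(cam,name):
    im=eyes.read_camera(cam);cv2.imwrite("pics/"+name,im[:,:,::-1]);return im
E
python3 - <<'E'
from h import *
s=robot.read_state();print({k:np.round(v,3) for k,v in s.items()},robot.grip_point_offset)
for c in("scene","top"):
    save(c,c+"0.png")
    k=eyes.calibration(c);print(c,np.round(-np.array(k["R"]).T@np.array(k["t"]),3))
    for n in("stand","knob_grip","foot","vial","lever_stud","lever_pivot","brush_holder","tumbler","cream_jar","denture_case","soap_dish","pill_box"):
        print(c,n,[(np.round(d["xy"]),round(d["conf"],2)) for d in eyes.place_of(c,n)[:2]])
E
```

```text
{'t': np.float64(0.0), 'q': array([-1.272,  0.131,  1.489,  0.   ,  1.523, -0.085]), 'dq': array([ 0.002,  0.   ,  0.001, -0.001,  0.001, -0.   ]), 'joint_torque': array([-2.0000e-03, -5.5986e+01, -4.9175e+01,  7.7000e-02,  3.6000e-02,
       -0.0000e+00]), 'tool_pos': array([ 0.225, -0.556,  0.218]), 'orientation': array([-3.082, -0.599,  0.   ]), 'force': array([-0.683,  0.034, -0.383]), 'wrist_torque': array([ 0.026,  0.05 , -0.03 ]), 'gripper_force': np.float64(0.0), 'opening': np.float64(0.093)} 0.0188
scene [ 1.209 -0.75   0.867]
scene stand [(array([327., 283.]), 0.83), (array([337., 225.]), 0.69)]
scene knob_grip [(array([334., 212.]), 0.49)]
scene foot [(array([340., 225.]), 0.48), (array([326., 251.]), 0.47)]
scene vial [(array([331., 282.]), 0.58)]
scene lever_stud []
scene lever_pivot []
scene brush_holder [(array([342., 228.]), 0.56)]
scene tumbler [(array([178., 342.]), 0.57), (array([340., 223.]), 0.25)]
scene cream_jar [(array([374., 286.]), 0.75), (array([340., 226.]), 0.38)]
scene denture_case [(array([398., 243.]), 0.82)]
scene soap_dish [(array([236., 397.]), 0.63)]
scene pill_box [(array([318., 259.]), 0.85)]
top [0.462 0.048 1.297]
top stand [(array([304., 235.]), 0.67)]
top knob_grip [(array([300., 216.]), 0.58)]
top foot []
top vial [(array([274., 272.]), 0.73), (array([304., 232.]), 0.59)]
top lever_stud [(array([272., 273.]), 0.71), (array([266., 237.]), 0.56)]
top lever_pivot [(array([294., 217.]), 0.77)]
top brush_holder [(array([178., 303.]), 0.74)]
top tumbler [(array([477., 297.]), 0.73)]
top cream_jar [(array([268., 194.]), 0.7)]
top denture_case [(array([169., 212.]), 0.92)]
top soap_dish [(array([480., 201.]), 0.56), (array([304., 231.]), 0.38)]
top pill_box [(array([274., 272.]), 0.82)]
```

View pics/scene0.png

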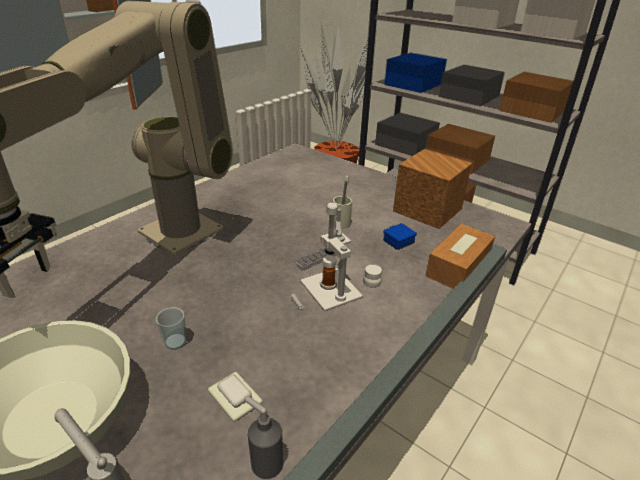

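View pics/top0.png

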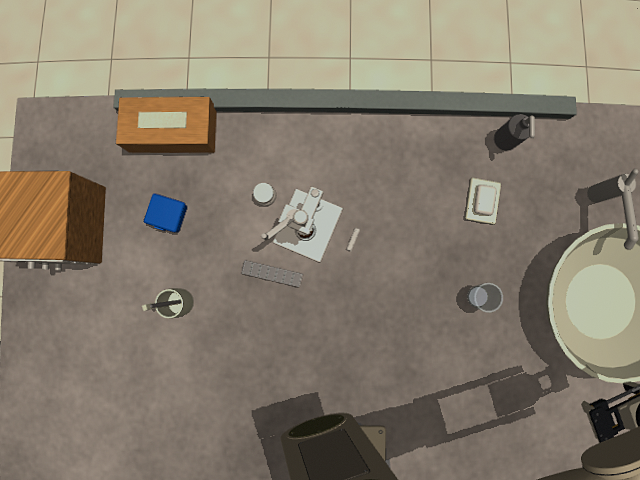

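The scene picture shows the stand near (335,270), with the knob at (334,210) and the vial at (330,275). In the top picture the knob is at (300,216), the lever end near (266,237) and the post near (315,192).

```bash
python3 - <<'E'
from h import *
s0=save("scene","s1.png");t0=save("top","t1.png")
k=tri([ray("scene",(334,211)),ray("top",(300,216))]);print("knob tri",k)
print("knob@.271",atz("top",(300,216),.271),atz("scene",(334,211),.271))
st=atz("top",(266,237),.206);print("stud",st)
print("pivot",atz("top",(294,217),.206),"standorig",atz("top",(304,235),0),atz("scene",(327,283),0),"post",atz("top",(315,192),.188))
for n,uv,z in(("brush",(178,303),0),("jar",(268,194),0),("pill",(274,272),0),("tumbler",(477,297),0)):print(n,atz("top",uv,z))
a=cv2.resize(s0[190:320,260:420],None,fx=4.6,fy=4.6,interpolation=cv2.INTER_CUBIC)
b=cv2.resize(t0[170:300,230:360],None,fx=4.6,fy=4.6,interpolation=cv2.INTER_CUBIC)
cv2.imwrite("pics/sc.png",a[:,:,::-1]);cv2.imwrite("pics/tc.png",b[:,:,::-1])
E
```

```text
knob tri [0.5955048  0.09878302 0.26467713]
knob@.271 [0.59451291 0.09832782 0.271     ] [0.6020783  0.09005736 0.271     ]
stud [0.55707886 0.17314158 0.206     ]
pivot [0.60060828 0.11426736 0.206     ] standorig [0.58127754 0.10066168 0.        ] [0.57618748 0.10924724 0.        ] post [0.65826333 0.07061932 0.188     ]
brush [0.40482286 0.41692062 0.        ]
jar [0.68510142 0.19417891 0.        ]
pill [0.48696458 0.17466852 0.        ]
tumbler [ 0.42967291 -0.33780972  0.        ]
```

View pics/tc.png

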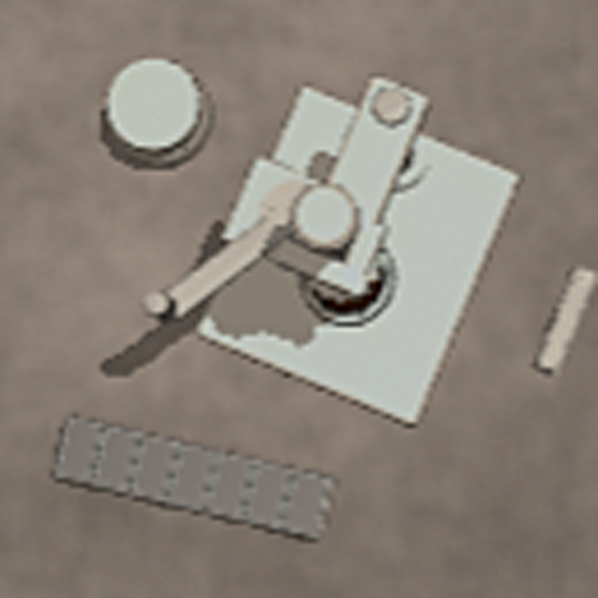

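View pics/sc.png

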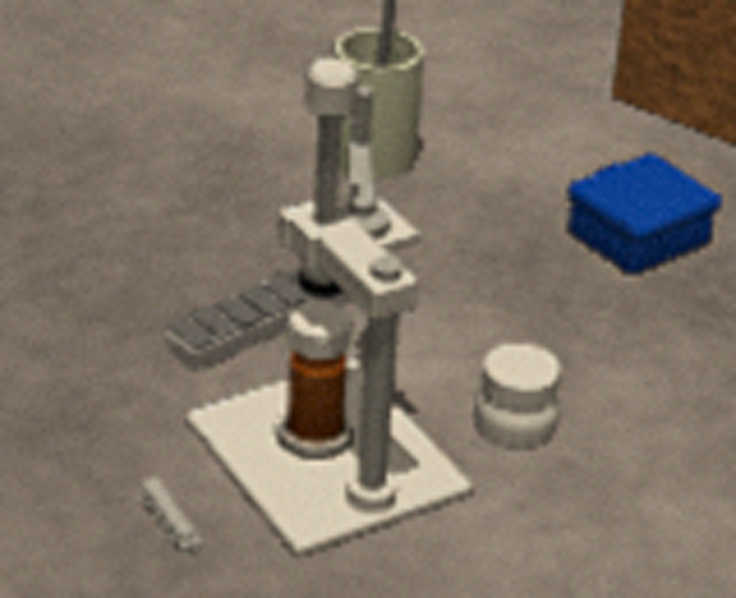

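The crops agree: knob top face at about (300.6,217.4) in the top view, post top at (315,192.6), stud top at (264.3,236), lever still open. Next I compute the stand frame and the first move.

```bash
cat >> h.py <<'E'
def frame():
    s=robot.read_state();return s,np.array(s["tool_pos"]),R.from_rotvec(s["orientation"])
def go(X,rowmm=None):
    s,p,r=frame();d=r.inv().apply(np.array(X)-p)/.03
    print("tool delta units",np.round(d,3))
def yawto(deg):
    s,p,r=frame();y=r.apply([0,1,0]);a=np.degrees(np.arctan2(y[1],y[0]))
    d=(deg-a+90)%180-90;print("tool y yaw",round(a,1),"turn about world z",round(d,1),"-> tool az units",round(-d/6,2),"q6",round(s["q"][5],2))
E
python3 - <<'E'
from h import *
kt=atz("top",(300.6,217.4),.285);kt2=tri([ray("top",(300.6,216.5)),ray("scene",(332,208.9))])
po=atz("top",(315,192.6),.188);st=atz("top",(264.3,235.9),.222)
print(kt,kt2,po,st)
d=po-kt;print("yaw",np.degrees(np.arctan2(d[1],d[0])),np.hypot(*d[:2]))
go([.594,.098,.36]);yawto(-22.4)
E
```

```text
[0.58993037 0.09640991 0.285     ] [0.59240576 0.09619201 0.27127609] [0.65694025 0.07060066 0.188     ] [0.55795575 0.17493664 0.222     ]
yaw -21.064482301684563 0.0718083719417041
tool delta units [ 19.582 -15.615  -4.712]
tool y yaw -68.0 turn about world z 45.6 -> tool az units -7.6 q6 -0.09
```

{"fn": "apply_moves", "kwargs": {
  "steps": [0.8,-0.64,-0.6,0,0,0,100,0.8,-0.64,-0.6,0,0,0,100,0.8,-0.64,-0.6,0,0,0,100,0.8,-0.64,-0.6,0,0,0,100,0.8,-0.64,-0.6,0,0,0,100,0.8,-0.64,-0.6,0,0,0,100,0.8,-0.64,-0.6,0,0,0,100,0.8,-0.64,-0.6,0,0,0,100,0.8,-0.64,0,0,0,0,100,0.8,-0.64,0,0,0,0,100,0.8,-0.64,0,0,0,0,100,0.8,-0.64,0,0,0,0,100]
}}

```text
t: 2.4
tool_pos: [0.406, -0.2335, 0.363]
orientation: [3.083, 0.599, 0.001]
force: [0.9, -0.9, -0.1]
opening: 0.0927
gripper_force: 0.0
```

{"fn": "apply_moves", "kwargs": {
  "steps": [0.8,-0.64,0,0,0,0,100,0.8,-0.64,0,0,0,0,100,0.8,-0.64,0,0,0,0,100,0.8,-0.64,0,0,0,0,100,0.8,-0.64,0,0,0,0,100,0.8,-0.64,0,0,0,0,100,0.8,-0.64,0,0,0,0,100,0.8,-0.64,0,0,0,0,100,0.8,-0.64,0,0,0,0,100,0.8,-0.64,0,0,0,0,100,0.8,-0.64,0,0,0,0,100,0.8,-0.64,0,0,0,0,100]
}}

```text
t: 3.4
tool_pos: [0.5868, 0.0881, 0.3627]
orientation: [3.084, 0.599, 0.0]
force: [0.6, -0.8, 0.7]
opening: 0.0931
gripper_force: 0.0
```

{"fn": "apply_moves", "kwargs": {
  "steps": [0,0,0,0,0,-0.9,100,0,0,0,0,0,-0.9,100,0,0,0,0,0,-0.9,100,0,0,0,0,0,-0.9,100,0,0,0,0,0,-0.9,100,0,0,0,0,0,-0.9,100,0,0,0,0,0,-0.9,100,0,0,0,0,0,-0.9,100,0,0,0,0,0,0,100,0,0,0,0,0,0,100]
}}

```text
t: 4.23
tool_pos: [0.5862, 0.0866, 0.3626]
orientation: [2.649, 1.688, -0.0]
force: [0.1, -0.4, -0.6]
opening: 0.0929
gripper_force: 0.0
```

```bash
python3 - <<'E'
from h import *
s,p,r=frame();print(s["t"],p,s["force"],s["q"]);print(r.as_matrix().round(3))
save("wrist","w1.png")
for n in("knob_grip","lever_stud","lever_pivot"):
    for d in eyes.place_of("wrist",n)[:2]:
        print(n,d,atz("wrist",d["xy"],.271 if n[0]=="k" else .206).round(4))
for n in("knob","lever"):
    print(n,[(d["rect"],round(d["conf"],2)) for d in eyes.search_frame("wrist",n)[:2]])
go([.5905,.0965,.36]);yawto(-21.5)
E
```

```text
4.2333 [0.58624542 0.08660865 0.36262814] [ 0.09285715 -0.37282272 -0.60652361] [ 6.01749216e-02  9.84204624e-02  1.26317652e+00 -1.10909737e-05
  1.78000337e+00  4.96119020e-01]
[[ 0.422  0.906 -0.   ]
 [ 0.906 -0.422 -0.   ]
 [-0.    -0.    -1.   ]]
knob_grip {'xy': [324.7, 220.7], 'conf': 0.85} [0.5933 0.1001 0.271 ]
lever_stud {'xy': [242.1, 126.6], 'conf': 0.77} [0.5609 0.1793 0.206 ]
knob [([301.8, 197.7, 44.3, 49.3], 0.86)]
lever [([331.4, 31.7, 48.7, 54.9], 0.41)]
tool delta units [ 0.358 -0.01   0.089]
tool y yaw -24.9 turn about world z 3.4 -> tool az units -0.56 q6 0.49
```

View pics/w1.png

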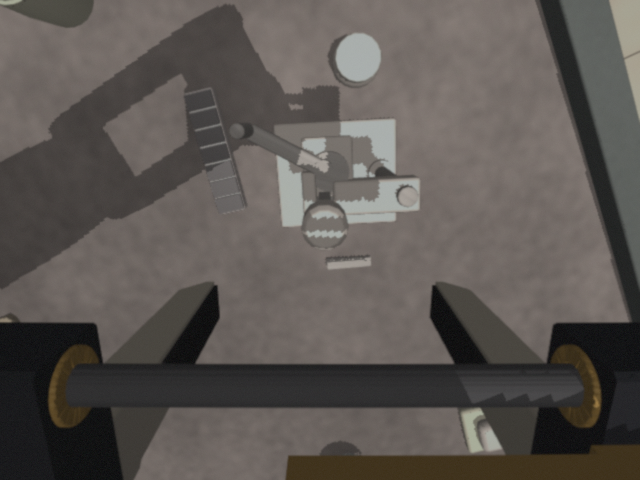

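The wrist view shows the knob centred near (325,222), midway between the fingers, with the stud at (240,129) and clear of them. I'll shift, go down and close.

{"fn": "apply_moves", "kwargs": {
  "steps": [0.44,0,0,0,0,0,100,0,0,0.5,0,0,-0.5,80,0,0,0.5,0,0,0,70,0,0,0.5,0,0,0,70,0,0,0.5,0,0,0,70,0,0,0.5,0,0,0,70,0,0,0.5,0,0,0,70,0,0,0.5,0,0,0,70,0,0,0.18,0,0,0,70,0,0,0,0,0,0,70,0,0,0,0,0,0,70]
}}

```text
t: 5.45
tool_pos: [0.5919, 0.099, 0.2525]
orientation: [-2.601, -1.761, 0.0]
force: [-0.3, 0.9, 0.1]
opening: 0.065
gripper_force: 0.0
```

```bash
python3 - <<'E'
from h import *
s,p,r=frame();print(s["t"],p,s["force"],s["opening"])
print(proj("wrist",np.array([.592,.0985,.285])))
im=save("wrist","w2.png")
print([(d["rect"],round(d["conf"],2)) for d in eyes.search_frame("wrist","knob")[:2]],eyes.place_of("wrist","knob_grip")[:1])
for d in eyes.place_of("wrist","knob_grip")[:1]:print(atz("wrist",d["xy"],.271))
E
```

```text
5.45 [0.59190197 0.09903548 0.25249506] [-0.27802735  0.85468806  0.13157262] 0.06504483813258631
[323.7279888  340.65323358]
[([284.3, 276.7, 78.6, 85.1], 0.89), ([358.0, 300.5, 15.3, 15.4], 0.35)] [{'xy': [322.7, 319.7], 'conf': 0.96}]
[0.5923862  0.09905239 0.271     ]
```

View pics/w2.png

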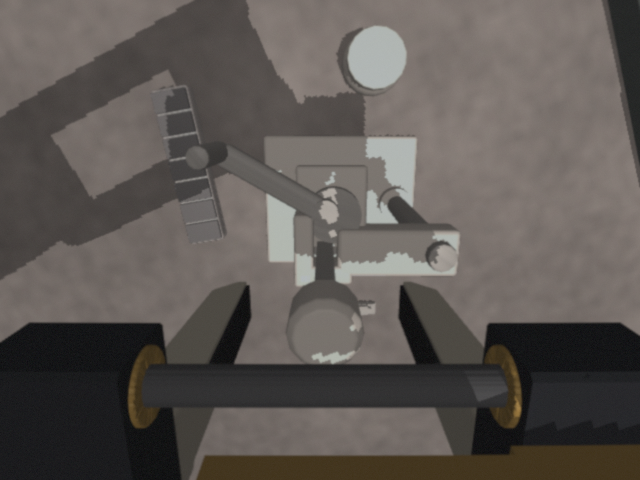

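The knob is at (325,325), centred between the pads, and the network puts it at (0.592,0.099), which matches the TCP. I'll grip it.

{"fn": "apply_moves", "kwargs": {
  "steps": [0,0,0,0,0,0,20,0,0,0,0,0,0,20,0,0,0,0,0,0,20,0,0,0,0,0,0,20,0,0,0,0,0,0,20,0,0,0,0,0,0,20],
  "grip_force": 25
}}

```text
t: 6.15
tool_pos: [0.5917, 0.0986, 0.2522]
orientation: [-2.602, -1.761, 0.0]
force: [-0.4, 0.7, -0.5]
opening: 0.0296
gripper_force: 5.9
```

{"fn": "apply_moves", "kwargs": {
  "steps": [0,0,0.1,0,0,0,20,0,0,0.1,0,0,0,20,0,0,0.1,0,0,0,20,0,0,0.1,0,0,0,20,0,0,0.1,0,0,0,20,0,0,0.1,0,0,0,20,0,0,0,0,0,0,20]
}}

```text
t: 6.73
tool_pos: [0.5917, 0.0985, 0.2333]
orientation: [-2.601, -1.761, 0.001]
force: [0.9, -0.6, -2.6]
opening: 0.0291
gripper_force: 25.0
```

{"fn": "apply_moves", "kwargs": {
  "steps": [0,0,0.06,0,0,0,20,0,0,0.06,0,0,0,20,0,0,0.06,0,0,0,20]
}}

```text
t: 6.98
tool_pos: [0.5918, 0.0986, 0.2289]
orientation: [2.601, 1.761, 0.0]
force: [-2.0, -0.7, 1.9]
opening: 0.0293
gripper_force: 25.0
```

```bash
python3 - <<'E'
from h import *
s0=save("scene","s2.png")
s,p,r=frame();print(s["t"],p,s["force"],s["wrist_torque"],s["opening"],s["gripper_force"])
print([(d["rect"],round(d["conf"],2)) for n in("knob","foot","vial") for d in eyes.search_frame("scene",n)[:2]])
a=cv2.resize(s0[190:320,260:420],None,fx=4.6,fy=4.6,interpolation=cv2.INTER_CUBIC)
cv2.imwrite("pics/sc2.png",a[:,:,::-1])
E
```

```text
7.0333 [0.59172237 0.09856954 0.22839208] [ 0.69917735 -0.30524369  2.58843536] [-0.06743203 -0.22599142 -0.01481069] 0.02917700605345449 25.000355592055712
[([325.0, 211.4, 7.6, 8.3], 0.44), ([320.6, 259.6, 16.2, 22.4], 0.64)]
```

View pics/sc2.png

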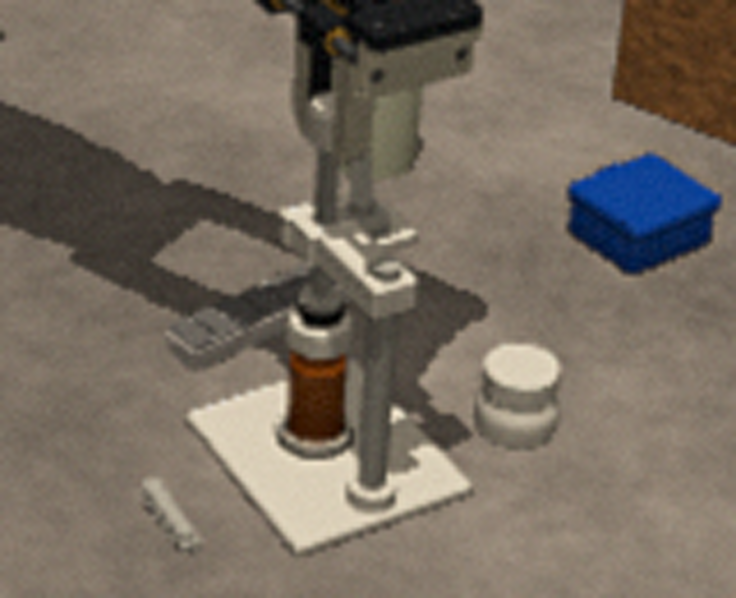

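The foot, near (320,310) in the crop, is just above the cap. From here I go in small steps and watch the force.

{"fn": "apply_moves", "kwargs": {
  "steps": [0,0,0.05,0,0,0,20,0,0,0.05,0,0,0,20,0,0,0,0,0,0,20]
}}

```text
t: 7.43
tool_pos: [0.5918, 0.0986, 0.2259]
orientation: [2.602, 1.761, 0.0]
force: [-0.4, 0.5, 1.1]
opening: 0.0293
gripper_force: 25.0
```

{"fn": "apply_moves", "kwargs": {
  "steps": [0,0,0.05,0,0,0,20,0,0,0.05,0,0,0,20,0,0,0,0,0,0,20]
}}

```text
t: 7.68
tool_pos: [0.5919, 0.0986, 0.2236]
orientation: [2.601, 1.761, 0.001]
force: [-1.5, -1.0, 5.4]
opening: 0.029
gripper_force: 25.0
```

{"fn": "apply_moves", "kwargs": {
  "steps": [0,0,0.05,0,0,0,20,0,0,0,0,0,0,20,0,0,0,0,0,0,20]
}}

```text
t: 7.93
tool_pos: [0.592, 0.0986, 0.2225]
orientation: [2.601, 1.761, 0.002]
force: [-3.2, -0.6, 9.0]
opening: 0.0291
gripper_force: 25.0
```

```bash
python3 - <<'E'
from h import *
f=[]
for i in range(4):
    eyes.read_camera("top");s,p,r=frame();f.append([s["force"][2],p[2]*1000])
print(np.round(f,2),np.mean(f,0))
E
```

```text
[[  8.4  222.54]
 [  8.43 222.59]
 [  8.14 222.56]
 [  8.2  222.56]] [  8.2921703  222.56070651]
```

{"fn": "apply_moves", "kwargs": {
  "steps": [0,0,0.05,0,0,0,20,0,0,0,0,0,0,20,0,0,0,0,0,0,20]
}}

```text
t: 8.38
tool_pos: [0.5921, 0.0986, 0.2215]
orientation: [2.601, 1.761, 0.002]
force: [-3.6, -0.8, 10.8]
opening: 0.0293
gripper_force: 25.0
```

```bash
python3 - <<'E'
from h import *
f=[]
for i in range(3):
    eyes.read_camera("top");s,p,r=frame();f.append([s["force"][2],p[2]*1000])
print(np.round(f,2))
E
```

```text
[[ 11.5  221.5 ]
 [ 11.31 221.51]
 [ 10.74 221.49]]
```

The press is about 11 N at the tool, so about 8 N on the cap once the 3 N rod friction is taken off. I'll release and rise.

{"fn": "apply_moves", "kwargs": {
  "steps": [0,0,0,0,0,0,65,0,0,0,0,0,0,65,0,0,0,0,0,0,65,0,0,0,0,0,0,65,0,0,0,0,0,0,65,0,0,-0.5,0,0,0,65,0,0,-0.6,0,0,0,65,0,0,-0.6,0,0,0,65,0,0,-0.6,0,0,0,65,0,0,-0.6,0,0,0,65,0,0,0,0,0,0,65]
}}

```text
t: 9.45
tool_pos: [0.5933, 0.0987, 0.3113]
orientation: [2.599, 1.759, 0.008]
force: [0.4, 0.2, 1.3]
opening: 0.0603
gripper_force: 0.0
```

```bash
python3 - <<'E'
from h import *
s,p,r=frame();print(s["t"],p,s["force"],s["opening"],s["q"].round(2) if hasattr(s["q"],"round") else s["q"])
save("wrist","w3.png")
for n,z in(("knob_grip",.24),("lever_stud",.206),("lever_pivot",.206)):
    for d in eyes.place_of("wrist",n)[:2]: print(n,d,atz("wrist",d["xy"],z).round(4))
x=np.array([np.cos(np.radians(-21.5)),np.sin(np.radians(-21.5))]);y=np.array([-x[1],x[0]]);k=np.array([.5921,.0988])
pv=k+.026*y;print("pivot",pv)
for a in(0,.25,.5,.8,1.1,1.35): 
    b=1.35-a;q=pv+.07*(np.cos(b)*y-np.sin(b)*x);print(a,q.round(4))
E
```

```text
9.45 [0.59329745 0.09871563 0.31125892] [0.36174705 0.17721965 1.3430289 ] 0.06029496939197144 [0.08 0.11 1.34 0.   1.68 0.46]
knob_grip {'xy': [320.5, 257.0], 'conf': 0.69} [0.5902 0.0981 0.24  ]
lever_stud {'xy': [228.8, 148.9], 'conf': 0.59} [0.558  0.1769 0.206 ]
lever_pivot {'xy': [317.6, 202.7], 'conf': 0.66} [0.597  0.1237 0.206 ]
pivot [0.60162903 0.12299086]
0 [0.5437 0.1623]
0.25 [0.5552 0.1754]
0.5 [0.5696 0.1852]
0.8 [0.5895 0.1919]
1.1 [0.6104 0.1924]
1.35 [0.6273 0.1881]
```

View pics/w3.png

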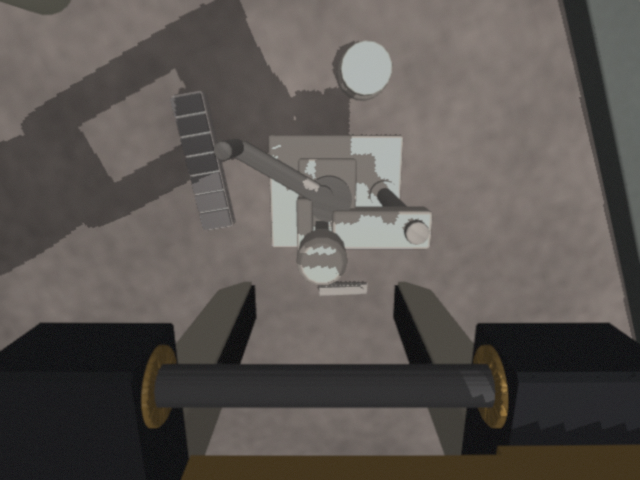

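The knob is at (322,255) and released. The stud at (229,149) gives (0.557,0.176), so the lever is at about 0.27. I'll move above the stud and turn the fingers to close along the arc tangent.

{"fn": "apply_moves", "kwargs": {
  "steps": [0.485,-0.52,0,0,0,0,50,0.485,-0.52,0,0,0,0,50,0.485,-0.52,0,0,0,0,50,0.485,-0.52,0,0,0,0,50]
}}

```text
t: 9.98
tool_pos: [0.5544, 0.1763, 0.3047]
orientation: [-2.601, -1.76, 0.004]
force: [0.5, 0.5, 0.3]
opening: 0.0466
gripper_force: 0.0
```

{"fn": "apply_moves", "kwargs": {
  "steps": [0,0,0,0,0,-0.94,50,0,0,0,0,0,-0.94,50,0,0,0,0,0,-0.94,50,0,0,0,0,0,-0.94,50,0,0,0,0,0,-0.94,50,0,0,0,0,0,-0.94,50,0,0,0,0,0,-0.94,50,0,0,0,0,0,-0.94,50,0,0,0,0,0,-0.94,50,0,0,0,0,0,-0.94,50,0,0,0,0,0,-0.94,50,0,0,0,0,0,0,50]
}}

```text
t: 10.98
tool_pos: [0.5548, 0.1757, 0.3049]
orientation: [-1.314, -2.851, 0.003]
force: [0.7, -0.5, -0.1]
opening: 0.0467
gripper_force: 0.0
```

```bash
python3 - <<'E'
from h import *
s,p,r=frame();print(s["t"],p,s["opening"],s["q"][5])
im=save("wrist","w4.png")
for d in eyes.place_of("wrist","lever_stud")[:2]: print(d,atz("wrist",d["xy"],.206).round(4))
go([.557,.176,.195]);yawto(40)
E
```

```text
10.9833 [0.55480075 0.1756646  0.30489179] 0.046728405157446466 -0.48827564582128613
{'xy': [330.6, 238.6], 'conf': 0.82} [0.5588 0.1791 0.206 ]
tool delta units [-0.039  0.066  3.68 ]
tool y yaw 40.0 turn about world z -0.0 -> tool az units 0.01 q6 -0.48
```

View pics/w4.png

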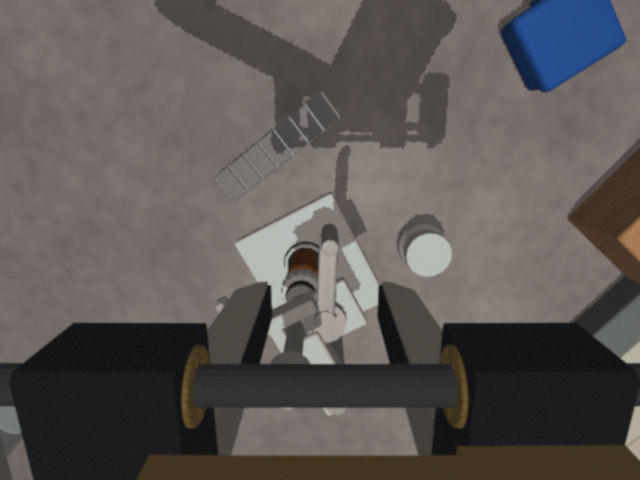

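The stud top is at (329,233), within 2-3 mm of the fingers' centre line. I'll descend and grip it softly.

{"fn": "apply_moves", "kwargs": {
  "steps": [0.02,0.1,0.4,0,0,0,50,0,0,0.6,0,0,0,50,0,0,0.6,0,0,0,50,0,0,0.6,0,0,0,50,0,0,0.6,0,0,0,50,0,0,0.5,0,0,0,50,0,0,0.37,0,0,0,50,0,0,0,0,0,0,50]
}}

```text
t: 11.75
tool_pos: [0.5554, 0.1779, 0.1926]
orientation: [-1.322, -2.845, 0.005]
force: [0.2, -0.9, 0.3]
opening: 0.047
gripper_force: 0.0
```

{"fn": "apply_moves", "kwargs": {
  "steps": [0,0,0,0,0,0,5,0,0,0,0,0,0,5,0,0,0,0,0,0,5,0,0,0,0,0,0,5,0,0,0,0,0,0,5,0,0,0,0,0,0,5,0,0,0,0,0,0,5],
  "grip_force": 12
}}

```text
t: 12.33
tool_pos: [0.5577, 0.1783, 0.1974]
orientation: [1.322, 2.849, 0.001]
force: [-0.5, 0.3, 2.9]
opening: 0.0117
gripper_force: 12.0
```

Stud gripped (11.7 mm opening). I'll swing in small arc rows.

{"fn": "apply_moves", "kwargs": {
  "steps": [-0.003,0.122,0,0,0,0.5,5,-0.003,0.122,0,0,0,0.5,5,-0.003,0.122,0,0,0,0.5,5,-0.003,0.122,0,0,0,0.5,5,-0.003,0.122,0,0,0,0.5,5,-0.003,0.122,0,0,0,0.5,5,-0.003,0.122,0,0,0,0.5,5,-0.003,0.122,0,0,0,0.5,5,-0.003,0.122,0,0,0,0.5,5,-0.003,0.122,0,0,0,0.5,5]
}}

```text
t: 13.17
tool_pos: [0.5901, 0.1924, 0.1972]
orientation: [2.018, 2.407, -0.003]
force: [-4.1, -6.0, 4.3]
opening: 0.0113
gripper_force: 12.0
```

```bash
cat >> h.py <<'E'
def lever():
    s,p,r=frame();x=np.array([np.cos(np.radians(-21.5)),np.sin(np.radians(-21.5))]);y=np.array([-x[1],x[0]]);pv=np.array([.5921,.0988])+.026*y
    d=p[:2]-pv;print("t",s["t"],"r",np.hypot(*d),"lever",1.35-np.arctan2(-d@x,d@y),"F",np.round(s["force"],1),"Ftool",r.inv().apply(s["force"]).round(1),p.round(4),s["opening"])
E
python3 -c "
from h import *
lever();yawto(-21.5)"
```

```text
t 13.1667 r 0.07039795555045192 lever 0.8096858751284949 F [-4.1 -6.   4.3] Ftool [-5.2 -5.1 -4.3] [0.5901 0.1924 0.1972] 0.011272062547546377
tool y yaw 10.0 turn about world z -31.5 -> tool az units 5.26 q6 0.06
```

{"fn": "apply_moves", "kwargs": {
  "steps": [-0.008,0.122,0,0,0,0.5,5,-0.008,0.122,0,0,0,0.5,5,-0.008,0.122,0,0,0,0.5,5,-0.008,0.122,0,0,0,0.5,5,-0.005,0.122,0,0,0,0.5,5,-0.005,0.122,0,0,0,0.5,5,-0.003,0.122,0,0,0,0.5,5,-0.003,0.122,0,0,0,0.5,5,-0.003,0.122,0,0,0,0.5,5,-0.003,0.122,0,0,0,0.5,5,0,0.05,0,0,0,0,5,0,0,0,0,0,0,5]
}}

```text
t: 14.17
tool_pos: [0.6263, 0.1888, 0.197]
orientation: [-2.57, -1.806, 0.005]
force: [-8.1, -4.2, 6.2]
opening: 0.0118
gripper_force: 12.0
```

```bash
python3 -c "
from h import *
lever();yawto(-21.5)"
```

```text
t 14.1667 r 0.07032181872019411 lever 1.3339471962537488 F [-8.1 -4.2  6.2] Ftool [-6.7 -6.2 -6.2] [0.6263 0.1888 0.197 ] 0.01177204391405609
tool y yaw -19.8 turn about world z -1.7 -> tool az units 0.28 q6 0.56
```

Almost over. I'll nudge it on to feel the stop.

{"fn": "apply_moves", "kwargs": {
  "steps": [-0.02,0.06,0,0,0,0.1,5,-0.01,0.06,0,0,0,0.1,5,0,0,0,0,0,0,5,0,0,0,0,0,0,5]
}}

```text
t: 14.5
tool_pos: [0.6285, 0.188, 0.197]
orientation: [-2.586, -1.779, 0.006]
force: [-12.3, 2.2, 7.1]
opening: 0.0116
gripper_force: 12.0
```

```bash
python3 -c "
from h import *
lever()"
```

```text
t 14.5 r 0.0703978804598991 lever 1.3668461356854655 F [-12.3   2.2   7.1] Ftool [ -2.3 -12.4  -7. ] [0.6285 0.188  0.197 ] 0.01156209006707681
```

The force along the push rose to 12 N at 1.36, so the lever is against its stop. I'll release, rise and go back above the knob.

{"fn": "apply_moves", "kwargs": {
  "steps": [0,0,0,0,0,0,50,0,0,0,0,0,0,50,0,0,0,0,0,0,50,0,0,0,0,0,0,50,0,0,-0.5,0,0,0,50,0,0,-0.6,0,0,0,60,0,0,-0.6,0,0,0,65,0,0,-0.6,0,0,0,65,0,0,-0.6,0,0,0,65,0,0,-0.6,0,0,0,65]
}}

```text
t: 15.33
tool_pos: [0.6308, 0.1873, 0.3025]
orientation: [2.589, 1.78, 0.0]
force: [-0.6, 0.2, -0.1]
opening: 0.0601
gripper_force: 0.0
```

{"fn": "apply_moves", "kwargs": {
  "steps": [-0.64,0,0,0,0,0,65,-0.64,0,0,0,0,0,65,-0.64,0,0,0,0,0,65,-0.64,0,0,0,0,0,65,-0.64,0,0,0,0,0,65,0,0,0,0,0,0,65]
}}

```text
t: 15.83
tool_pos: [0.5959, 0.0948, 0.3021]
orientation: [2.59, 1.776, -0.001]
force: [-0.2, -0.2, -0.5]
opening: 0.0605
gripper_force: 0.0
```

```bash
python3 - <<'E'
from h import *
s,p,r=frame();print(s["t"],p,s["opening"],s["force"])
im=save("wrist","w5.png")
for n,z in(("knob_grip",.24),("lever_stud",.206)):
    for d in eyes.place_of("wrist",n)[:1]: print(n,d,atz("wrist",d["xy"],z).round(4))
print(proj("wrist",np.array([.6273,.1881,.206])))
go([.5921,.0988,.2205]);yawto(-21.5)
E
```

```text
15.8333 [0.59592564 0.09484251 0.30209923] 0.06051074702621419 [-0.16616637 -0.16672927 -0.46278847]
knob_grip {'xy': [312.9, 254.7], 'conf': 0.89} [0.5915 0.1012 0.24  ]
lever_stud {'xy': [317.6, 85.4], 'conf': 0.73} [0.6284 0.1906 0.206 ]
[317.35117498  90.2781497 ]
tool delta units [-0.028 -0.151  2.712]
tool y yaw -21.0 turn about world z -0.5 -> tool az units 0.08 q6 0.44
```

View pics/w5.png

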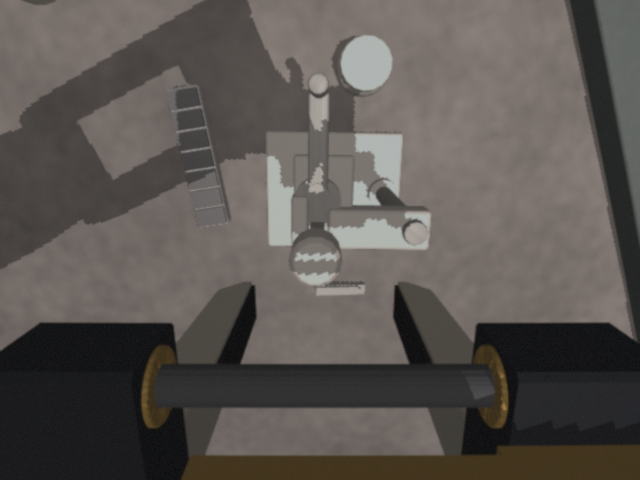

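The lever lies straight over with the stud at (318,85), matching the locked position. The knob is at (315,257), slightly left of centre, so I'll correct and grip it for the tug.

{"fn": "apply_moves", "kwargs": {
  "steps": [0,-0.15,0.3,0,0,0,65,0,0,0.5,0,0,0,65,0,0,0.5,0,0,0,65,0,0,0.5,0,0,0,65,0,0,0.5,0,0,0,65,0,0,0.38,0,0,0,65,0,0,0,0,0,0,65,0,0,0,0,0,0,65]
}}

```text
t: 16.65
tool_pos: [0.5918, 0.0999, 0.2207]
orientation: [-2.587, -1.78, 0.002]
force: [-0.2, -0.1, -0.1]
opening: 0.0606
gripper_force: 0.0
```

{"fn": "apply_moves", "kwargs": {
  "steps": [0,0,0,0,0,0,20,0,0,0,0,0,0,20,0,0,0,0,0,0,20,0,0,0,0,0,0,20,0,0,0,0,0,0,20,0,0,0,0,0,0,20,0,0,0,0,0,0,20],
  "grip_force": 30
}}

```text
t: 17.23
tool_pos: [0.5926, 0.0993, 0.2219]
orientation: [2.588, 1.779, 0.002]
force: [1.7, -0.4, 1.8]
opening: 0.0292
gripper_force: 30.0
```

{"fn": "apply_moves", "kwargs": {
  "steps": [0,0,-0.04,0,0,0,20,0,0,-0.04,0,0,0,20,0,0,-0.04,0,0,0,20,0,0,-0.04,0,0,0,20,0,0,0,0,0,0,20,0,0,0,0,0,0,20]
}}

```text
t: 17.73
tool_pos: [0.5924, 0.0993, 0.2259]
orientation: [2.588, 1.78, 0.0]
force: [5.4, -1.2, -4.2]
opening: 0.0293
gripper_force: 30.0
```

At 4.0 mm the pull is 4.2 N, which matches the spring law (4.0 N). On to about 8.5 mm.

{"fn": "apply_moves", "kwargs": {
  "steps": [0,0,-0.04,0,0,0,20,0,0,-0.04,0,0,0,20,0,0,-0.04,0,0,0,20,0,0,-0.04,0,0,0,20,0,0,0,0,0,0,20,0,0,0,0,0,0,20]
}}

```text
t: 18.23
tool_pos: [0.5924, 0.0992, 0.2302]
orientation: [2.589, 1.78, -0.0]
force: [7.0, -1.2, -5.4]
opening: 0.0291
gripper_force: 30.0
```

```bash
python3 - <<'E'
from h import *
s0=eyes.read_camera("scene")
s,p,r=frame();print(s["t"],p,s["force"])
a=cv2.resize(s0[190:320,260:420],None,fx=4.6,fy=4.6,interpolation=cv2.INTER_CUBIC)
cv2.imwrite("pics/sc5.png",a[:,:,::-1])
E
```

```text
18.2833 [0.59238332 0.09921528 0.23016363] [ 7.04734131 -1.39987058 -6.16559515]
```

View pics/sc5.png

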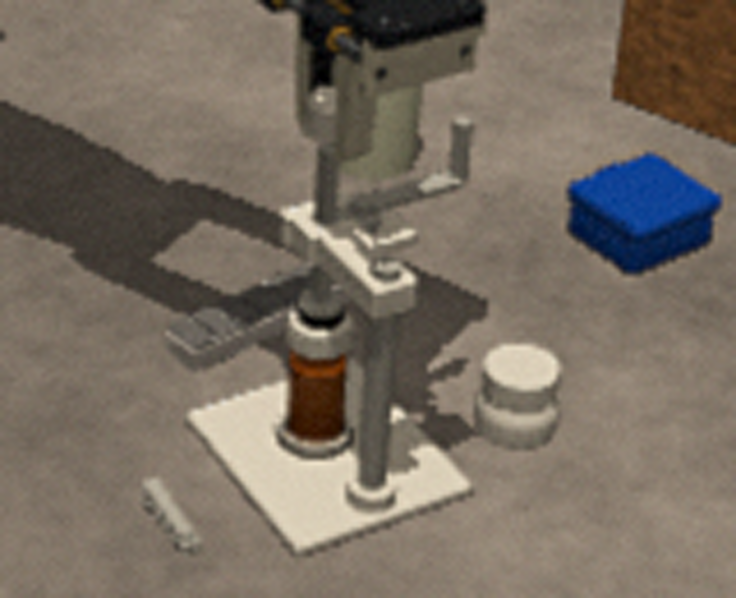

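The tug reached 8.3 mm at 6.2 N, against 6.15 N from the spring law, so the rod held. The foot still sits on the cap at (322,318). I'll ease back, let go and retreat.

{"fn": "apply_moves", "kwargs": {
  "steps": [0,0,0.06,0,0,0,20,0,0,0.06,0,0,0,20,0,0,0.06,0,0,0,20,0,0,0.06,0,0,0,20,0,0,0.05,0,0,0,20,0,0,0,0,0,0,20,0,0,0,0,0,0,20]
}}

```text
t: 18.87
tool_pos: [0.5925, 0.0993, 0.2223]
orientation: [2.588, 1.78, 0.001]
force: [4.2, -0.6, -2.5]
opening: 0.0289
gripper_force: 30.0
```

{"fn": "apply_moves", "kwargs": {
  "steps": [0,0,0,0,0,0,65,0,0,0,0,0,0,65,0,0,0,0,0,0,65,0,0,0,0,0,0,65,0,0,0,0,0,0,65,0,0,-0.5,0,0,0,65,0,0,-0.6,0,0,0,65,0,0,-0.7,0,0,0,65,0,0,-0.7,0,0,0,65,0,0,-0.7,0,0,0,65,0,0,-0.7,0,0,0,65,0,0,0,0,0,0,65]
}}

```text
t: 19.87
tool_pos: [0.5936, 0.0996, 0.3449]
orientation: [2.586, 1.778, 0.01]
force: [0.8, -0.0, 0.3]
opening: 0.0602
gripper_force: 0.0
```

```bash
python3 - <<'E'
from h import *
s0=eyes.read_camera("scene");w=eyes.read_camera("wrist")
s,p,r=frame();print(s["t"],p,s["force"])
a=cv2.resize(s0[190:320,260:420],None,fx=3,fy=3,interpolation=cv2.INTER_CUBIC)
b=cv2.resize(w[:,:],(320,240));c=np.zeros((390,800,3),np.uint8);c[:,:480]=a;c[:240,480:]=b
cv2.imwrite("pics/fin.png",c[:,:,::-1])
for d in eyes.place_of("wrist","lever_stud")[:1]: print(d,atz("wrist",d["xy"],.206))
E
```

```text
19.9667 [0.59260759 0.09946723 0.34021084] [ 0.34632463  0.71531091 -0.93134736]
{'xy': [325.2, 96.4], 'conf': 0.69} [0.6266177  0.18654451 0.206     ]
```

View pics/fin.png

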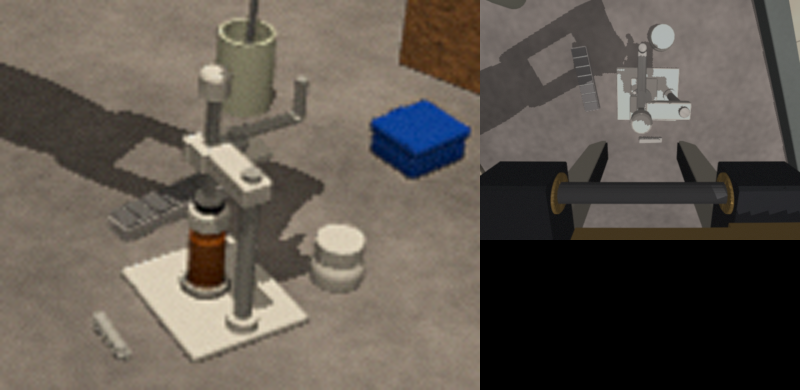

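The foot is on the cap at (209,205), the lever is over, nothing else has moved and the gripper is clear above. Handing in.

```bash
python3 -c "
from plant import robot
print(robot.close_job())"
```

```text
the job is handed in; nothing more can be done
None
```

The vial is secured and the job handed in at about 20 s: the foot presses the cap (estimated 8 N at the press), the lever is locked against its stop, an 8.3 mm tug on the knob left the foot on the cap, and the gripper is clear.

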